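# Clear the straightedge and crack open the sealed slide case

## Robot

A 7-joint arm with a two-finger parallel gripper is mounted at the origin on the work surface. World frame = base frame: x ahead of the robot, y to its left, z up, the work surface at z = 0. Lengths are in m, angles in rad, forces in N, time in s.
With the tool pointing down it reaches from about 0.425 to 0.825 m from the base axis. Payload 3.6 kg.
Tool frame: the origin (TCP) lies midway between the tips of the shut fingers; the grasp point (between the pads) lies 19 mm behind it; z points along the fingers, y is the line along which they close (so a half turn about z gives the same grasp; the last joint's range is limited). The gripper opens to 93 mm and grips with 3 to 60 N. Pads are 15 mm wide; open, the fingers measure 128 mm over their backs; the gripper's body (75 mm by 188 mm) begins 65 mm behind the grasp point.
Start: joints at [1.188, 0.615, -0.013, 1.423, 0.008, 1.103, -0.04], TCP at [0.226, -0.609, 0.19] pointing down, gripper open.
Joint ranges: [-3.12, 3.12], [-0.3, 2.06], [-1.34, 1.32], [0.26, 2.42], [-1.36, 4.5], [0.01, 1.98], [-2.84, 2.84]. Speed limits (rad/s): [2.79, 2.79, 3.14, 3.14, 3.14, 3.14, 3.14].

## Interface

Orientations are given as a unit quaternion [x, y, z, w].
In Python, from rig import manip, vision, order gives the robot as it stands.
- The arm moves only by the tool move_arm, never from a script. Its argument "targets" is a list of rows, each a list of 3 entries, a list of its own where there are three numbers: the shift along the world's x, y, z as a fraction of full scale, then the turn, a rotation vector about the world's x, y, z as a fraction of full scale, then the opening, from -1 (shut) to 1 (fully open). A call has 1 to 20 rows; each row shifts and turns the commanded pose from where the row before left it; what a row does not reach is not made up. Full scale, the value 1, is 2 cm for a shift and 5 degrees for a turn. A row lasts 1/12 s, in which the tool goes at most 41.7 mm and 7.16 degrees, less where a joint would pass 70% of its speed; a pose out of reach is approached as far as the arm can. A call with a number of a shift or a turn outside -1 to 1 is refused whole. A call with a gripper value outside its range is refused whole. The fingers move at their own pace and stop on an object; "newtons" is the grip in N (left out, the last holds). Time passes only in rows, so rows that do not move let the fingers close. It gives the time, the measured TCP pose, the force, the opening and the grip force at its end, in the units of the state.
- manip.read_state(): the state, without advancing time (a new reading comes with each control period).
- vision.camera(name): name is "side" or "top"; returns a dict with "image" (384x512x3 uint8, blue, green, red), "mtx" (3x3 intrinsics, pixels), "rvec" (rotation vector, rad) and "tvec" (3), from world to camera coordinates, as OpenCV has them. Camera axes: x right, y down, z forward; pixel columns grow to the right and rows downward; lengths in m; the calibration is good to about 2 mm. A picture is of the moment at which its call begins. There is no depth.
- order.sign_off(): hands the job in; it is judged then, once.
Trained networks look in a picture, given as the dict that the camera call returned (one of the last four; its "shot" number tells which), for a name from the list of things; names that differ only in an ending like _2 or _b are one class to them, and where a whole thing is asked for, a point or a joint stands for the part that bears it (a point fixed in the world has none). Each returns a list of dicts, best first, with "p" (0 to 1); they miss things now and then, are a little off and sometimes report something else, mostly with a low value. They report only what shows in the picture. A call takes as long as a camera call. They do not tell look-alikes from the thing itself.
- vision.spot_in(picture, target): "point" ([column, row] in pixels, amid what is visible of it).
The state is a dict: "clock": time; "qpos": joint angles; "dq": joint speeds; "effort": joint torques, N m; "ee_pos": TCP position; "orientation": TCP orientation; "force": force on the tool from outside, world axes, zero at the start; "moment": the same for the moment, N m; "gripper_width": finger opening in m; "grip_force": force on a finger pad.
Only numpy, scipy, OpenCV 4.12 (cv2) and the standard library are available. Lean on these libraries where they do the work, as an engineer would, in place of code of your own. Each camera call takes 0.05 s, during which the arm holds its last target. There are 200 camera calls.

## Task

The straightedge is lying on the lid of the black slide-storage case: take it off and lay it flat on the desk, flush along the long edge of the light pad that faces the robot and roughly centred on that edge, and let go of it. Then take the case lid by its grip, pull it free of its sticky seal without throwing it open, and finish still holding it by the grip, steady, about 25 mm open at its front edge. Leave everything else where it is.

Things in the scene. Friction and masses are not known exactly. Their poses are not given: they have to be found in the camera images.
- rule: The straightedge: a flat aluminium bar, 44 mm wide (its x) by 220 mm long (its y) by 8 mm thick, 0.18 to 0.36 kg, with a black upright grip bar along the middle of its top: 12 mm thick (x), 70 mm long (y), from 8 to 46 mm above the underside. It is the same both ways round. Origin: centre of the underside, z up. At the start it lies on the lid of the case, across it, behind the lid's grip.
- rule_grip (a point): Point in the middle of the straightedge's grip bar, 34 mm above its underside, 12 mm below the bar's top.
- pad: The light pad: a fixed, flat, wood-framed slab with a white top, 170 mm (its x) by 250 mm (its y) by 12 mm thick. Origin: centre of its underside on the desk, z up. Its -x side is the long edge that faces the robot (turned up to 0.35 rad); that edge runs along y at x = -85 mm in its frame.
- case: The slide-storage case: a fixed black open box 200 mm (its x) by 280 mm (its y) by 85 mm high, with a grey 12 mm thick lid on it whose top is 97 mm above the desk when shut. The lid is hinged along the far (+x) side; its front edge is on the -x side, which faces the robot. Origin: centre of the underside on the desk, z up.
- lid (a joint): Opening angle of the lid in rad: 0 shut, growing as the front edge rises (range to 1.2). The lid's front edge is 200 mm from the hinge, so 0.125 rad is 25 mm open. A rubber seal bead holds the lid's lip: to break it free takes a pull of about 10 to 18 N at the grip in all, within the first 0.01 to 0.03 rad; after that only the lid's weight (2 to 3.5 N at the grip) remains. Let go, the lid falls back on the bead, at less than 0.06 rad.
- lid_grip (a point): Point in the lid's grip, an upright black fin in the middle of the front part of the lid's top: 44 mm along the case's x, 14 mm thick along the case's y, 40 mm high above the lid. The point is 26 mm above the lid's top, 14 mm below the fin's top, and 165 mm from the hinge towards the front. It moves with the lid.
- lid_hinge (a point): Fixed point on the hinge axis, midway along it: 100 mm behind the case's centre, 85 mm above the desk, level with the lid's underside. The axis runs along the case's y; the lid opens by turning about +y.
- mounts: Bystander: stack of white slide mounts, 50 x 50 x 16 mm, on the light pad. Origin under its centre.
- loupe: Bystander: black loupe, 44 mm across, 42 mm high. Origin under its centre.
- blower: Bystander: black rubber dust blower, 58 mm across, 115 mm high, standing. Origin under its centre.
- rack: Bystander: white slide rack 60 x 200 x 52 mm. Origin under its centre.
- brush: Bystander: brush lying on the desk.
- canister: Bystander: black film canister, 32 mm across, 50 mm high. Origin under its centre.
Not all that is in view belongs to the job. Of the things like the rule, leave any that is blue or red; of the rest the larger one is meant.

How it is judged:
By the outcome, as a careful person would: the job done as asked, in the order asked, and still so for the second after the job is handed in, while the arm keeps its last pose, push and grip.
It also fails if it takes over 48 s, if anything falls off the work surface, if the arm or the gripper's body presses on something with over 40 N, if the wrist force passes 120 N, or if a joint passes its speed limit or range.

## Working session

There is one attempt and no reset: what is moved stays moved. The work goes in short steps, Python scripts to look and compute and a tool call to move; the robot and the scene stay as the last step left them, time stands still between calls to the robot, and variables do not carry over. Pictures are saved under pics/ and viewed, at most 10 in all, crops included, and the job is handed in when it is done.

Besides the shell and the picture viewer there is one more tool, called after "Emit:" as name(argument=value, ...), one argument or row to a line, values as JSON. move_arm: Moves the arm, as the interface text tells. Its arguments: {"type":"object","properties":{"targets":{"type":"array"},"newtons":{"type":"number"}},"required":["targets"]}

```bash
mkdir -p pics; cat > h.py <<'E'
import numpy as np, cv2
from rig import manip, vision, order
def cam(n, save=None):
    p=vision.camera(n)
    if save: cv2.imwrite('pics/'+save+'.png',p['image'])
    return p
def ray(p,uv):
    R=cv2.Rodrigues(np.array(p['rvec'],float))[0]; t=np.array(p['tvec'],float).ravel()
    d=R.T@np.linalg.inv(np.array(p['mtx']))@np.array([uv[0],uv[1],1.]); return -R.T@t,d
def atz(p,uv,z):
    c,d=ray(p,uv); return c+d*(z-c[2])/d[2]
def proj(p,X):
    return cv2.projectPoints(np.array(X,float).reshape(-1,1,3),np.array(p['rvec'],float),np.array(p['tvec'],float),np.array(p['mtx'],float),None)[0].reshape(-1,2)
def tri(ps,uvs):
    A=0;b=0
    for p,uv in zip(ps,uvs):
        c,d=ray(p,uv); d=d/np.linalg.norm(d); M=np.eye(3)-np.outer(d,d); A=A+M; b=b+M@c
    return np.linalg.solve(A,b)
E
python3 - <<'E'
from h import *
np.set_printoptions(precision=4,suppress=True)
s=cam('side','s1');t=cam('top','t1')
for n in ['rule','rule_grip','pad','case','lid_grip','mounts','loupe','blower','rack']:
    for nm,p in(('s',s),('t',t)):
        print(n,nm,[(round(d['p'],2),np.round(d['point']).tolist()) for d in vision.spot_in(p,n)][:4])
st=manip.read_state();print(st['ee_pos'],st['orientation'],st['gripper_width'],st['force'])
v=np.hstack([s['image'],t['image']]);
E
```

```text
rule s [(0.9, [213.0, 329.0]), (0.83, [172.0, 213.0]), (0.81, [270.0, 271.0]), (0.79, [338.0, 223.0])]
rule t [(0.82, [189.0, 164.0]), (0.78, [155.0, 245.0]), (0.77, [292.0, 255.0]), (0.57, [214.0, 245.0])]
rule_grip s [(0.85, [266.0, 272.0]), (0.66, [340.0, 222.0]), (0.61, [211.0, 326.0]), (0.58, [170.0, 213.0])]
rule_grip t [(0.92, [190.0, 163.0]), (0.73, [316.0, 181.0]), (0.62, [213.0, 241.0]), (0.54, [156.0, 249.0])]
pad s [(0.73, [285.0, 172.0]), (0.47, [189.0, 232.0])]
pad t [(0.81, [320.0, 180.0])]
case s [(0.71, [193.0, 231.0])]
case t [(0.62, [199.0, 178.0]), (0.62, [393.0, 232.0]), (0.54, [190.0, 165.0])]
lid_grip s []
lid_grip t [(0.91, [198.0, 180.0])]
mounts s [(0.66, [269.0, 166.0])]
mounts t [(0.58, [311.0, 165.0]), (0.24, [200.0, 176.0])]
loupe s [(0.74, [194.0, 231.0]), (0.48, [282.0, 226.0])]
loupe t [(0.58, [250.0, 227.0])]
blower s [(0.58, [212.0, 177.0])]
blower t [(0.6, [264.0, 138.0])]
rack s [(0.89, [112.0, 334.0]), (0.65, [173.0, 212.0])]
rack t [(0.59, [101.0, 203.0]), (0.48, [310.0, 168.0])]
[ 0.2265 -0.6092  0.1904] [ 0.9842  0.177   0.     -0.    ] 0.09295734811247443 [0.7519 0.0636 0.3616]
```

View pics/s1.png

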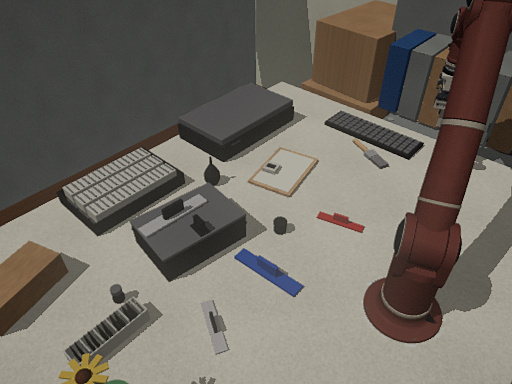

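View pics/t1.png

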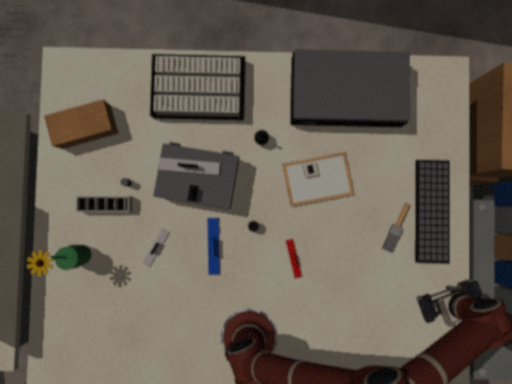

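Side: the rule on the lid has its grip at about (172,210), the lid fin is at (202,225), and the pad is around (285,172). Top: rule (190,163), fin (195,192), and the pad's near edge runs from (291,206) to (354,193). The blue, red and small grey bars are decoys. Next, a closer look.

```bash
python3 - <<'E'
from h import *
np.set_printoptions(precision=4,suppress=True)
t=cam('top');s=cam('side')
a=cv2.resize(t['image'][130:220,145:365],None,fx=3.6,fy=3.6,interpolation=cv2.INTER_CUBIC)
b=cv2.resize(s['image'][140:280,125:325],None,fx=4,fy=4,interpolation=cv2.INTER_CUBIC)
cv2.imwrite('pics/ct.png',a);cv2.imwrite('pics/cs.png',b)
for n,uv,z in[('rulegrip',(190,163),.131),('lidgrip',(195,192),.123),('pad',(320,180),.012),('can',(254,227),.05),('blower',(262,138),.06)]: print(n,atz(t,uv,z))
print(atz(s,(172,210),.131), ray(t,(256,192)),ray(s,(256,192)))
E
```

```text
rulegrip [0.6507 0.2239 0.131 ]
lidgrip [0.5473 0.2042 0.123 ]
pad [ 0.6103 -0.2631  0.012 ]
can [ 0.4236 -0.0106  0.05  ]
blower [ 0.7606 -0.0332  0.06  ]
[0.6323 0.2416 0.131 ] (array([ 0.4821, -0.0171,  1.5134]), array([ 0.0504,  0.0013, -0.9987])) (array([-0.1478,  0.7206,  0.9429]), array([ 0.519 , -0.5595, -0.6463]))
```

View pics/ct.png

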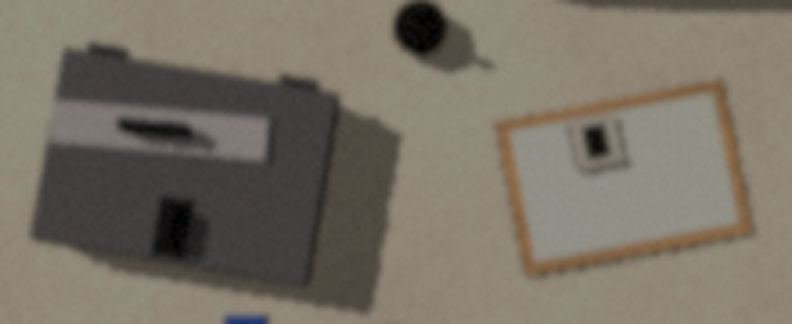

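View pics/cs.png

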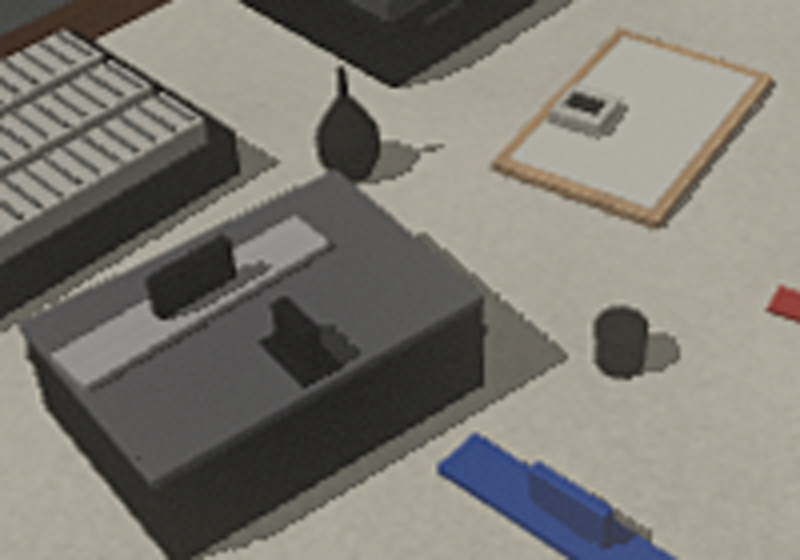

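```bash
cat > fit.py <<'E'
from h import *
from scipy.optimize import least_squares
def fit(items):  # items: (picture, uv Nx2, hx, hy, z, ) corner order ++,+-,--,-+
    def f(q):
        r=[]
        for p,uv,hx,hy,z in items:
            c,s=np.cos(q[2]),np.sin(q[2])
            X=[(q[0]+c*a*hx-s*b*hy,q[1]+s*a*hx+c*b*hy,z) for a,b in((1,1),(1,-1),(-1,-1),(-1,1))]
            r.append((proj(p,X)-uv))
        return np.concatenate(r).ravel()
    c0=np.mean([atz(items[0][0],u,items[0][4]) for u in items[0][1]],axis=0)
    return min((least_squares(f,[c0[0],c0[1],a],loss='soft_l1') for a in(-.3,0,.3)),key=lambda o:o.cost)
ct=lambda a:(np.array(a,float)+.5)/3.6-.5+[145,130]
cs=lambda a:(np.array(a,float)+.5)/4-.5+[125,140]
E
python3 - <<'E'
from fit import *
np.set_printoptions(precision=3,suppress=True)
t=cam('top');s=cam('side')
T=dict(pad=([(498,123),(720,83),(750,234),(529,275)],.085,.125,.012),lid=([(66,48),(338,95),(306,287),(32,237)],.1,.14,.097),rule=([(56,99),(270,118),(266,162),(48,143)],.022,.11,.105))
S=dict(pad=[(620,30),(772,75),(658,222),(494,163)],lid=[(20,325),(338,170),(484,298),(152,485)],rule=[(50,350),(298,215),(332,243),(90,388)])
for n,(c,hx,hy,z) in T.items():
    sc=cs(S[n])
    o1=fit([(t,ct(c),hx,hy,z)])
    q=o1.x
    X=[(q[0]+np.cos(q[2])*a*hx-np.sin(q[2])*b*hy,q[1]+np.sin(q[2])*a*hx+np.cos(q[2])*b*hy,z) for a,b in((1,1),(1,-1),(-1,-1),(-1,1))]
    P=proj(s,X); ix=[int(np.argmin(np.linalg.norm(sc-p,axis=1))) for p in P]
    o2=fit([(s,sc[ix],hx,hy,z)]); o=fit([(t,ct(c),hx,hy,z),(s,sc[ix],hx,hy,z)])
    print(n,ix,'top',o1.x,'side',o2.x,'both',o.x);print(o.fun.reshape(-1,2).T)
E
```

```text
pad [3, 0, 1, 2] top [ 0.613 -0.255  0.207] side [ 0.611 -0.254  0.218] both [ 0.612 -0.255  0.212]
[[-0.746  0.415  0.765 -0.976 -0.693 -0.19   0.577  0.052]
 [ 0.267 -0.614  0.154  0.886 -0.486 -0.74   0.13  -0.177]]
lid [0, 1, 2, 3] top [ 0.608  0.206 -0.15 ] side [ 0.603  0.21  -0.151] both [ 0.606  0.208 -0.152]
[[ 0.15  -0.618 -1.326 -0.464  0.237 -0.745 -0.092  0.38 ]
 [ 0.121  0.176  0.394  1.019 -1.571 -0.402 -0.214 -1.409]]
rule [0, 1, 2, 3] top [ 0.643  0.231 -0.067] side [ 0.64   0.232 -0.072] both [ 0.642  0.231 -0.071]
[[-0.397  0.005 -0.059  0.566  0.649 -0.384 -0.212 -1.106]
 [ 0.313  0.624  0.341  0.016  0.512 -0.22  -0.612 -0.995]]
```

Emit:
move_arm(
  targets=[
    [[0.5,1,0.1],[0,0,0.4],1],
    [[0.5,1,0.1],[0,0,0.4],1],
    [[0.5,1,0.1],[0,0,0.4],1],
    [[0.5,1,0.1],[0,0,0.4],1],
    [[0.5,1,0.1],[0,0,0.4],1],
    [[0.5,1,0.1],[0,0,0.4],1],
    [[0.5,1,0.1],[0,0,0.4],1],
    [[0.5,1,0.1],[0,0,0.4],1],
    [[0.5,1,0.1],[0,0,0.4],1],
    [[0.5,1,0.1],[0,0,0.4],1],
    [[0.5,1,0],[0,0,0.4],1],
    [[0.5,1,0],[0,0,0.4],1],
    [[0.5,1,0],[0,0,0.4],1],
    [[0.5,1,0],[0,0,0.4],1],
    [[0.5,1,0],[0,0,0.4],1],
    [[0.5,1,0],[0,0,0.4],1],
    [[0.5,1,0],[0,0,0.4],1],
    [[0.5,1,0],[0,0,0.4],1],
    [[0.5,1,0],[0,0,0.4],1],
    [[0.5,1,0],[0,0,0.4],1],
  ],
)

```text
clock: 2.87
ee_pos: [0.4269, -0.2084, 0.2106]
orientation: [0.864, 0.504, 0.0, 0.0]
force: [-0.3, -0.5, -0.6]
gripper_width: 0.093
grip_force: 0.0
```

Emit:
move_arm(
  targets=[
    [[0.5,1,0],[0,0,0.26],1],
    [[0.5,1,0],[0,0,0.26],1],
    [[0.5,1,0],[0,0,0.26],1],
    [[0.5,1,0],[0,0,0.26],1],
    [[0.5,1,0],[0,0,0.26],1],
    [[0.5,1,0],[0,0,0.26],1],
    [[0.5,1,0],[0,0,0.26],1],
    [[0.5,1,0],[0,0,0.26],1],
    [[0.5,1,0],[0,0,0.26],1],
    [[0.5,1,0],[0,0,0.26],1],
    [[0.5,1,0],[0,0,0.26],1],
    [[0.5,1,0],[0,0,0.26],1],
    [[0.5,1,0],[0,0,0.26],1],
    [[0.5,1,0],[0,0,0.26],1],
    [[0.5,1,0],[0,0,0.26],1],
    [[0.5,1,0],[0,0,0.26],1],
    [[0.5,1,0],[0,0,0.26],1],
    [[0.5,1,0],[0,0,0.26],1],
    [[0.5,1,0],[0,0,0.26],1],
    [[0,0,0],[0,0,0],1],
  ],
)

```text
clock: 4.53
ee_pos: [0.6168, 0.1767, 0.21]
orientation: [0.735, 0.679, 0.002, -0.002]
force: [0.0, 0.4, 0.3]
gripper_width: 0.093
grip_force: 0.0
```

Emit:
move_arm(
  targets=[
    [[0.45,1,0],[0,0,0],1],
    [[0.45,1,0],[0,0,0],1],
    [[0.35,0.9,0],[0,0,0.1],1],
    [[0,0,-0.7],[0,0,0],1],
    [[0,0,-0.7],[0,0,0],1],
    [[0,0,-0.7],[0,0,0],1],
    [[0,0,-0.7],[0,0,0],1],
    [[0,0,0],[0,0,0],1],
    [[0,0,0],[0,0,0],1],
  ],
)

```text
clock: 5.28
ee_pos: [0.6411, 0.2277, 0.1537]
orientation: [0.734, 0.679, -0.001, -0.0]
force: [0.7, -0.6, 0.6]
gripper_width: 0.0931
grip_force: 0.0
```

```bash
python3 - <<'E'
from h import *
s=manip.read_state();print(s['ee_pos'],s['orientation'],s['force'])
t=cam('top');p=cam('side')
b=cv2.resize(p['image'][130:270,125:275],None,fx=4,fy=4,interpolation=cv2.INTER_CUBIC)
cv2.imwrite('pics/g1.png',b)
E
```

```text
[0.64107812 0.22774056 0.1537407 ] [ 7.34069947e-01  6.79073093e-01 -1.01576887e-03 -1.26774995e-04] [ 0.66196369 -0.60427375  0.58960142]
```

View pics/g1.png

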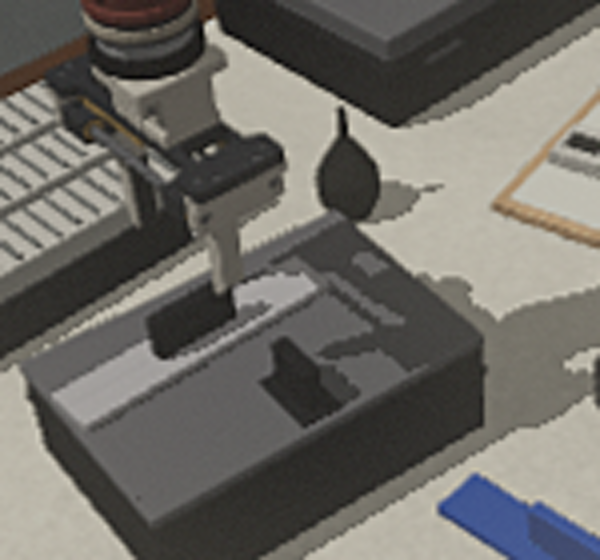

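The fingers straddle the rule's bar: near fingertip about (225,290), bar centre about (192,320). Descend and grip.

Emit:
move_arm(
  targets=[
    [[0,0.1,-0.7],[0,0,0],1],
    [[0,0,-0.7],[0,0,0],1],
    [[0,0,-0.65],[0,0,0],1],
    [[0,0,0],[0,0,0],1],
    [[0,0,0],[0,0,0],-1],
    [[0,0,0],[0,0,0],-1],
    [[0,0,0],[0,0,0],-1],
    [[0,0,0],[0,0,0],-1],
    [[0,0,0],[0,0,0],-1],
    [[0,0,0],[0,0,0],-1],
    [[0,0,0],[0,0,0],-1],
    [[0,0,0],[0,0,0],-1],
    [[0,0,0],[0,0,0],-1],
  ],
  newtons=40,
)

```text
clock: 6.47
ee_pos: [0.6414, 0.2307, 0.1133]
orientation: [0.734, 0.679, -0.0, -0.0]
force: [0.2, -0.4, -0.5]
gripper_width: 0.0377
grip_force: 0.0
```

Emit:
move_arm(
  targets=[
    [[0,0,0],[0,0,0],-1],
    [[0,0,0],[0,0,0],-1],
    [[0,0,0],[0,0,0],-1],
    [[0,0,0],[0,0,0],-1],
    [[0,0,0],[0,0,0],-1],
    [[0,0,0],[0,0,0],-1],
    [[0,0,0],[0,0,0],-1],
  ],
)

```text
clock: 7.05
ee_pos: [0.6418, 0.2307, 0.1134]
orientation: [0.734, 0.679, 0.0, 0.0]
force: [1.3, -0.2, -1.8]
gripper_width: 0.0101
grip_force: 40.0
```

Emit:
move_arm(
  targets=[
    [[0,0,0.3],[0,0,0],-1],
    [[0,0,0.6],[0,0,0],-1],
    [[0,0,0.8],[0,0,0],-1],
    [[0,0,0.8],[0,0,0],-1],
    [[0,0,0.8],[0,0,0],-1],
    [[0,0,0.8],[0,0,0],-1],
    [[0,0,0],[0,0,0],-1],
    [[0,0,0],[0,0,0],-1],
  ],
)

```text
clock: 7.72
ee_pos: [0.6415, 0.2312, 0.1966]
orientation: [0.734, 0.679, 0.001, 0.0]
force: [-0.4, -0.3, -3.7]
gripper_width: 0.01
grip_force: 40.0
```

Emit:
move_arm(
  targets=[
    [[-0.1,-0.4,0],[0,0,0],-1],
    [[-0.2,-0.8,0],[0,0,0.1],-1],
    [[-0.28,-1,0],[0,0,0.14],-1],
    [[-0.28,-1,0],[0,0,0.14],-1],
    [[-0.28,-1,0],[0,0,0.14],-1],
    [[-0.28,-1,0],[0,0,0.14],-1],
    [[-0.28,-1,0],[0,0,0.14],-1],
    [[-0.28,-1,0],[0,0,0.14],-1],
    [[-0.28,-1,0],[0,0,0.14],-1],
    [[-0.28,-1,0],[0,0,0.14],-1],
    [[-0.28,-1,0],[0,0,0.14],-1],
    [[-0.28,-1,0],[0,0,0.14],-1],
    [[-0.28,-1,0],[0,0,0.14],-1],
    [[-0.28,-1,0],[0,0,0.14],-1],
    [[-0.28,-1,0],[0,0,0.14],-1],
    [[-0.28,-1,0],[0,0,0.14],-1],
    [[-0.28,-1,0],[0,0,0.14],-1],
    [[-0.28,-1,0],[0,0,0.14],-1],
    [[-0.28,-1,0],[0,0,0.14],-1],
    [[-0.28,-1,0],[0,0,0.14],-1],
  ],
)

```text
clock: 9.38
ee_pos: [0.5325, -0.1547, 0.194]
orientation: [0.651, 0.759, -0.001, -0.001]
force: [-0.0, -0.5, -2.4]
gripper_width: 0.0102
grip_force: 40.0
```

Emit:
move_arm(
  targets=[
    [[-0.28,-1,0],[0,0,0.14],-1],
    [[-0.28,-1,0],[0,0,0.14],-1],
    [[-0.28,-1,0],[0,0,0.14],-1],
    [[-0.28,-1,0],[0,0,0.14],-1],
    [[-0.28,-1,0],[0,0,0.14],-1],
    [[-0.2,-0.8,-0.2],[0,0,0.1],-1],
    [[-0.1,-0.5,-0.4],[0,0,0],-1],
    [[0,0,-0.8],[0,0,0],-1],
    [[0,0,-0.8],[0,0,0],-1],
    [[0,0,-0.8],[0,0,0],-1],
    [[0,0,0],[0,0,0],-1],
    [[0,0,0],[0,0,0],-1],
    [[0,0,0],[0,0,0],-1],
  ],
)

```text
clock: 10.47
ee_pos: [0.5009, -0.279, 0.1356]
orientation: [0.625, 0.781, 0.0, 0.0]
force: [0.5, -0.3, -3.1]
gripper_width: 0.0102
grip_force: 40.0
```

```bash
python3 - <<'E'
from h import *
s=manip.read_state();print(s['ee_pos'],s['orientation'],s['force'],s['gripper_width'])
t=cam('top');p=cam('side')
print(np.sum(np.abs(s['dq'])))
a=cv2.resize(t['image'][130:230,275:365],None,fx=5,fy=5,interpolation=cv2.INTER_CUBIC)
b=cv2.resize(p['image'][130:230,235:325],None,fx=5,fy=5,interpolation=cv2.INTER_CUBIC)
cv2.imwrite('pics/p1.png',cv2.resize(np.hstack([a,b]),None,fx=.88,fy=.88))
E
```

```text
[ 0.50091354 -0.27899615  0.13560958] [6.24522100e-01 7.81007103e-01 2.15843776e-04 7.26813388e-05] [ 0.50065278 -0.26813438 -3.13858937] 0.010214385537971323
0.04181653436374257
```

View pics/p1.png

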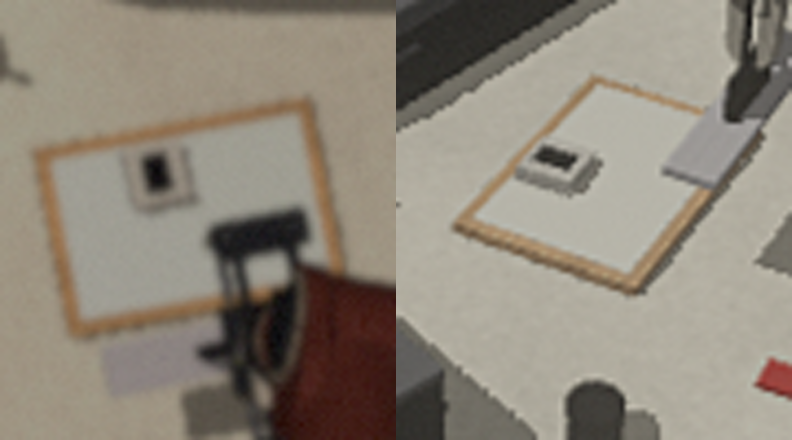

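Top half: the held rule is parallel to the pad's near edge, just outside it. Side half agrees. Descend.

Emit:
move_arm(
  targets=[
    [[0,0,-0.5],[0,0,-0.08],-1],
    [[0,0,-0.9],[0,0,0],-1],
    [[0,0,-0.9],[0,0,0],-1],
    [[0,0,-0.9],[0,0,0],-1],
    [[0,0,-0.9],[0,0,0],-1],
    [[0,0,-0.8],[0,0,0],-1],
    [[0,0,-0.5],[0,0,0],-1],
    [[0,0,-0.2],[0,0,0],-1],
    [[0,0,0],[0,0,0],-1],
    [[0,0,0],[0,0,0],-1],
    [[0,0,0],[0,0,0],-1],
    [[0,0,0],[0,0,0],-1],
  ],
)

```text
clock: 11.57
ee_pos: [0.5015, -0.2796, 0.0244]
orientation: [0.627, 0.779, 0.0, 0.001]
force: [0.8, 0.9, -3.3]
gripper_width: 0.01
grip_force: 40.0
```

Lower to the desk: about 8 mm to go (expected contact at TCP z ≈ 0.016).

Emit:
move_arm(
  targets=[
    [[0,0,-0.15],[0,0,0],-1],
    [[0,0,-0.15],[0,0,0],-1],
    [[0,0,-0.07],[0,0,0],-1],
    [[0,0,0],[0,0,0],-1],
    [[0,0,0],[0,0,0],-1],
  ],
)

```text
clock: 11.98
ee_pos: [0.501, -0.2793, 0.0162]
orientation: [0.627, 0.779, 0.0, 0.0]
force: [0.4, -0.6, -1.1]
gripper_width: 0.0102
grip_force: 40.0
```

Emit:
move_arm(
  targets=[
    [[0.1,0.021,0],[0,0,0],-1],
    [[0.1,0.021,0],[0,0,0],-1],
    [[0.05,0.011,0],[0,0,0],-1],
    [[0,0,0],[0,0,0],-1],
    [[0,0,0],[0,0,0],-1],
  ],
)

```text
clock: 12.4
ee_pos: [0.5019, -0.2791, 0.0165]
orientation: [0.628, 0.778, -0.003, -0.003]
force: [-6.3, -0.9, 7.9]
gripper_width: 0.0102
grip_force: 40.1
```

```bash
python3 - <<'E'
from h import *
s=manip.read_state();print(s['ee_pos'],s['force'],s['moment'])
t=cam('top');p=cam('side')
a=cv2.resize(t['image'][170:230,280:365],None,fx=5,fy=5,interpolation=cv2.INTER_CUBIC)
b=cv2.resize(p['image'][140:220,245:330],None,fx=9,fy=7,interpolation=cv2.INTER_CUBIC)
b=cv2.resize(p['image'][145:210,250:330],None,fx=9,fy=9,interpolation=cv2.INTER_CUBIC)
cv2.imwrite('pics/p2.png',b)
E
```

```text
[ 0.50188489 -0.27908239  0.01646685] [-6.30429322 -0.93635753  7.88100059] [-0.13399297  1.52303069 -0.01171352]
```

View pics/p2.png

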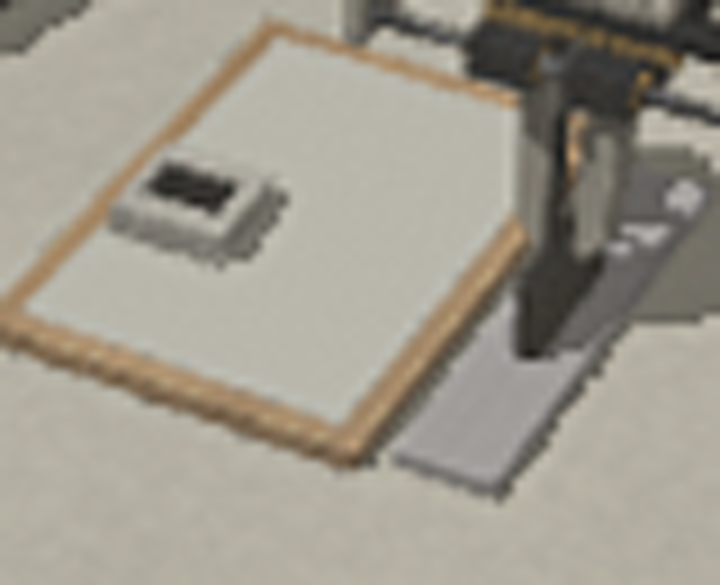

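The rule still has a gap of about 8–10 mm to the pad (pad corner (350,460), rule corner (395,458) in the crop). The resistance is friction with the desk, so I'll unload it and approach just above the desk.

Emit:
move_arm(
  targets=[
    [[0,0,0.1],[0,0,0],-1],
    [[0,0,0.05],[0,0,0],-1],
    [[0,0,0],[0,0,0],-1],
    [[0,0,0],[0,0,0],-1],
  ],
)

```text
clock: 12.83
ee_pos: [0.5062, -0.2778, 0.0187]
orientation: [0.627, 0.779, 0.0, 0.0]
force: [0.3, -0.1, -2.7]
gripper_width: 0.0101
grip_force: 40.0
```

Emit:
move_arm(
  targets=[
    [[0.05,0.011,0],[0,0,0],-1],
    [[0.05,0.011,0],[0,0,0],-1],
    [[0,0,0],[0,0,0],-1],
    [[0,0,0],[0,0,0],-1],
  ],
)

```text
clock: 13.17
ee_pos: [0.5078, -0.2776, 0.0188]
orientation: [0.627, 0.779, 0.0, -0.0]
force: [0.3, 0.7, -3.3]
gripper_width: 0.01
grip_force: 40.0
```

Emit:
move_arm(
  targets=[
    [[0.05,0.011,0],[0,0,0],-1],
    [[0.05,0.011,0],[0,0,0],-1],
    [[0,0,0],[0,0,0],-1],
    [[0,0,0],[0,0,0],-1],
  ],
)

```text
clock: 13.5
ee_pos: [0.5096, -0.2773, 0.0189]
orientation: [0.627, 0.779, -0.0, -0.0]
force: [-1.4, -0.5, -3.4]
gripper_width: 0.0102
grip_force: 40.0
```

Emit:
move_arm(
  targets=[
    [[0.05,0.011,0],[0,0,0],-1],
    [[0,0,0],[0,0,0],-1],
    [[0,0,0],[0,0,0],-1],
  ],
)

```text
clock: 13.75
ee_pos: [0.51, -0.2772, 0.0189]
orientation: [0.627, 0.779, -0.0, -0.0]
force: [-0.8, -0.2, -1.3]
gripper_width: 0.0099
grip_force: 40.0
```

Emit:
move_arm(
  targets=[
    [[0.08,0.017,0],[0,0,0],-1],
    [[0,0,0],[0,0,0],-1],
    [[0,0,0],[0,0,0],-1],
  ],
)

```text
clock: 14.0
ee_pos: [0.5109, -0.2771, 0.0188]
orientation: [0.628, 0.779, -0.001, -0.001]
force: [-4.2, -0.4, -0.3]
gripper_width: 0.0102
grip_force: 40.1
```

```bash
python3 - <<'E'
from h import *
s=manip.read_state();print(s['ee_pos'],s['force'],s['moment'])
E
```

```text
[ 0.51088316 -0.27709234  0.01878436] [-4.2252935  -0.41792008 -0.29139821] [-0.25120941  0.87723758 -0.03048379]
```

Emit:
move_arm(
  targets=[
    [[-0.04,-0.008,-0.05],[0,0,0],-1],
    [[0,0,-0.07],[0,0,0],-1],
    [[0,0,-0.02],[0,0,0],-1],
    [[0,0,0],[0,0,0],-1],
    [[0,0,0],[0,0,0],-1],
  ],
)

```text
clock: 14.42
ee_pos: [0.5107, -0.2774, 0.0165]
orientation: [0.628, 0.779, -0.001, -0.0]
force: [-5.0, -0.9, 3.0]
gripper_width: 0.0101
grip_force: 40.1
```

Emit:
move_arm(
  targets=[
    [[0,0,0],[0,0,0],-0.2],
    [[0,0,0],[0,0,0],-0.2],
    [[0,0,0],[0,0,0],-0.2],
    [[0,0,0],[0,0,0],-0.2],
    [[0,0,0],[0,0,0],-0.2],
    [[0,0,0],[0,0,0],-0.2],
    [[0,0,0],[0,0,0],-0.2],
  ],
)

```text
clock: 15.0
ee_pos: [0.5121, -0.2767, 0.0162]
orientation: [0.627, 0.779, 0.0, 0.0]
force: [-0.1, -0.3, -0.3]
gripper_width: 0.0374
grip_force: 0.0
```

Emit:
move_arm(
  targets=[
    [[0,0,0.4],[0,0,0],-0.2],
    [[0,0,0.8],[0,0,0],-0.2],
    [[0,0,1],[0,0,0],-0.2],
    [[0,0,1],[0,0,0],-0.2],
    [[0,0,1],[0,0,0],-0.2],
    [[0,0.5,1],[0,0,0],-0.2],
    [[0,1,1],[0,0,0],0],
    [[0,1,1],[0,0,0],0],
    [[0,1,1],[0,0,0],0],
    [[0,1,0.5],[0,0,0],0],
    [[0,1,0],[0,0,0],0],
    [[0,1,0],[0,0,0],0],
  ],
)

```text
clock: 16.0
ee_pos: [0.512, -0.1459, 0.1919]
orientation: [0.627, 0.779, 0.001, 0.001]
force: [0.1, -0.4, -0.5]
gripper_width: 0.0465
grip_force: 0.0
```

```bash
python3 - <<'E'
from h import *
s=manip.read_state();print(s['ee_pos'],s['orientation'],s['qpos'],s['gripper_width'])
t=cam('top');p=cam('side')
a=cv2.resize(t['image'][140:225,280:365],None,fx=5,fy=5,interpolation=cv2.INTER_CUBIC)
b=cv2.resize(p['image'][145:210,245:330],None,fx=5,fy=5,interpolation=cv2.INTER_CUBIC)
b=np.vstack([b,np.zeros((100,425,3),np.uint8)])
cv2.imwrite('pics/p3.png',np.hstack([a[:,:375],b]))
E
```

```text
[ 0.51204739 -0.14591051  0.19190161] [6.27341516e-01 7.78742708e-01 5.91179227e-04 1.43801371e-03] [ 0.58265602  0.47067267 -0.51477325  1.75469046  0.27204225  0.98424294
  0.17774064] 0.04652799838667899
```

View pics/p3.png

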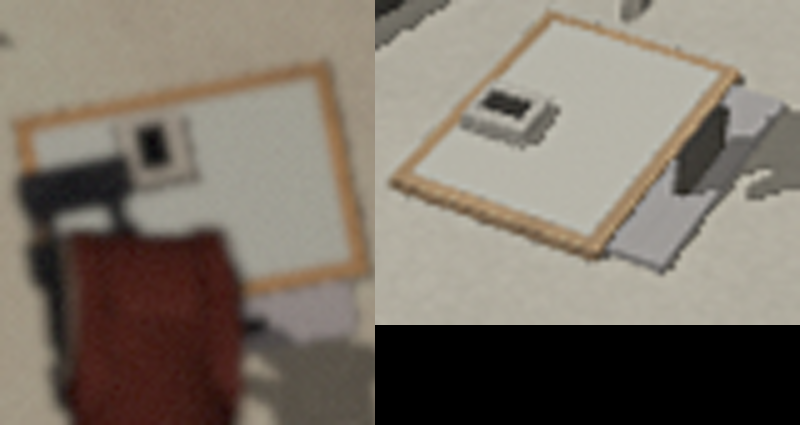

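Both views show the rule flush against the pad's near edge and centred on it. Now to the lid grip, turning the tool so it closes across the fin.

Emit:
move_arm(
  targets=[
    [[0.08,1,0],[0,0,0.72],1],
    [[0.08,1,0],[0,0,0.72],1],
    [[0.08,1,0],[0,0,0.72],1],
    [[0.08,1,0],[0,0,0.72],1],
    [[0.08,1,0],[0,0,0.72],1],
    [[0.08,1,0],[0,0,0.72],1],
    [[0.08,1,0],[0,0,0.72],1],
    [[0.08,1,0],[0,0,0.72],1],
    [[0.08,1,0],[0,0,0.72],1],
    [[0.08,1,0],[0,0,0.72],1],
    [[0.08,1,0],[0,0,0.72],1],
    [[0.08,1,0],[0,0,0.72],1],
    [[0.08,1,0],[0,0,0.72],1],
    [[0.08,1,0],[0,0,0.72],1],
    [[0.08,1,0],[0,0,0.72],1],
    [[0.08,1,0],[0,0,0.72],1],
    [[0.08,1,0],[0,0,0.72],1],
    [[0.1,1,0],[0,0,0.72],1],
    [[0.1,0.1,0],[0,0,0.72],1],
    [[0,0,0],[0,0,0],1],
  ],
)

```text
clock: 17.77
ee_pos: [0.5418, 0.2182, 0.19]
orientation: [0.078, 0.997, 0.001, -0.001]
force: [0.5, 0.2, -0.3]
gripper_width: 0.0931
grip_force: 0.0
```

```bash
python3 - <<'E'
from h import *
t=cam('top');p=cam('side')
s=manip.read_state();q=s['orientation'];print(s['ee_pos'],q,2*np.arctan2(q[1],q[0])-np.pi/2,s['gripper_width'],s['qpos'])
for n,c in(('t',t),('s',p)): print(n,[(round(d['p'],2),d['point']) for d in vision.spot_in(c,'lid_grip')][:3], proj(c,[.543,.217,.123]))
b=cv2.resize(p['image'][130:270,125:275],None,fx=4,fy=4,interpolation=cv2.INTER_CUBIC)
cv2.imwrite('pics/g2.png',b)
E
```

```text
[0.54226323 0.2153373  0.18982739] [ 8.10774961e-02  9.96707709e-01 -1.28532892e-04 -4.08248384e-04] 1.408463136207052 0.09302783746677992 [ 0.0700006   0.62691748 -0.81846717  1.60851839  0.49404917  1.12572386
  0.53695689]
t [(0.58, [207.9, 166.7]), (0.2, [322.8, 202.5])] [[191.3948663  193.11001332]]
s [(0.67, [185.2, 220.0])] [[198.96069948 221.88800639]]
```

View pics/g2.png

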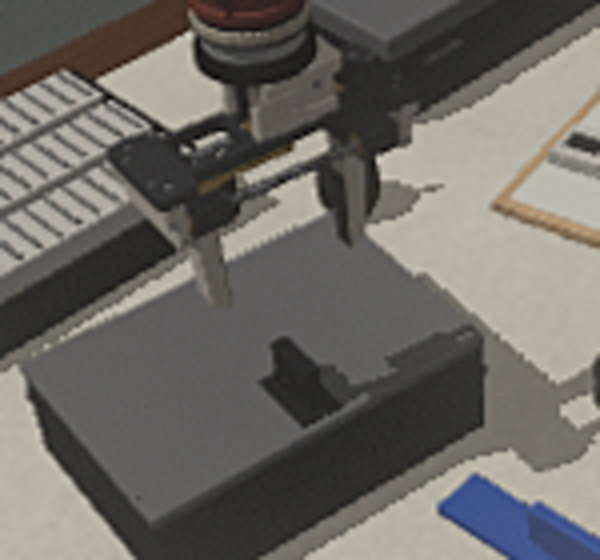

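The side view shows the open fingers above the lid, straddling the fin at about (295,375), which matches my projection. Descend and grip.

Emit:
move_arm(
  targets=[
    [[0,-0.05,-0.7],[0,0,0.1],1],
    [[0,0,-0.9],[0,0,0],1],
    [[0,0,-0.9],[0,0,0],1],
    [[0,0,-0.8],[0,0,0],1],
    [[0,0,-0.6],[0,0,0],1],
    [[0,0,-0.35],[0,0,0],1],
    [[0,0,0],[0,0,0],1],
    [[0,0,0],[0,0,0],-0.3],
    [[0,0,0],[0,0,0],-0.3],
    [[0,0,0],[0,0,0],-0.3],
    [[0,0,0],[0,0,0],-0.3],
    [[0,0,0],[0,0,0],-0.3],
    [[0,0,0],[0,0,0],-0.3],
    [[0,0,0],[0,0,0],-0.3],
    [[0,0,0],[0,0,0],-0.3],
    [[0,0,0],[0,0,0],-0.3],
    [[0,0,0],[0,0,0],-0.3],
  ],
  newtons=10,
)

```text
clock: 19.38
ee_pos: [0.5426, 0.2141, 0.1051]
orientation: [0.077, 0.997, -0.0, -0.0]
force: [-0.5, 0.1, -0.5]
gripper_width: 0.0337
grip_force: 0.0
```

Now close fully, gently first, watching the lateral force.

Emit:
move_arm(
  targets=[
    [[0,0,0],[0,0,0],-1],
    [[0,0,0],[0,0,0],-1],
    [[0,0,0],[0,0,0],-1],
    [[0,0,0],[0,0,0],-1],
    [[0,0,0],[0,0,0],-1],
    [[0,0,0],[0,0,0],-1],
    [[0,0,0],[0,0,0],-1],
  ],
  newtons=10,
)

```text
clock: 19.97
ee_pos: [0.5434, 0.2177, 0.1056]
orientation: [0.076, 0.997, 0.003, 0.001]
force: [1.4, 5.2, -2.4]
gripper_width: 0.0136
grip_force: 10.0
```

Emit:
move_arm(
  targets=[
    [[0,0.12,0],[0,0,0],-1],
    [[0,0.1,0],[0,0,0],-1],
    [[0,0,0],[0,0,0],-1],
    [[0,0,0],[0,0,0],-1],
    [[0,0,0],[0,0,0],-1],
  ],
  newtons=50,
)

```text
clock: 20.38
ee_pos: [0.5431, 0.2177, 0.1051]
orientation: [0.077, 0.997, -0.001, 0.0]
force: [2.0, -1.0, -1.2]
gripper_width: 0.0125
grip_force: 50.0
```

Emit:
move_arm(
  targets=[
    [[0.01,0,0.05],[0.01,0.07,0],-1],
    [[0.01,0,0.05],[0.01,0.07,0],-1],
    [[0.01,0,0.05],[0.01,0.07,0],-1],
    [[0.01,0,0.05],[0.01,0.07,0],-1],
    [[0,0,0],[0,0,0],-1],
    [[0,0,0],[0,0,0],-1],
  ],
)

```text
clock: 20.88
ee_pos: [0.5431, 0.2176, 0.1078]
orientation: [0.077, 0.997, 0.0, -0.013]
force: [3.9, 0.5, -13.5]
gripper_width: 0.0127
grip_force: 50.0
```

Emit:
move_arm(
  targets=[
    [[0.01,0,0.04],[0,0.04,0],-1],
    [[0,0,0],[0,0,0],-1],
    [[0,0,0],[0,0,0],-1],
  ],
)

```text
clock: 21.13
ee_pos: [0.5442, 0.2175, 0.1111]
orientation: [0.077, 0.997, -0.0, -0.013]
force: [3.2, -4.1, -3.2]
gripper_width: 0.0124
grip_force: 50.0
```

Emit:
move_arm(
  targets=[
    [[0.011,0,0.06],[0.014,0.093,0],-1],
    [[0.011,0,0.06],[0.014,0.093,0],-1],
    [[0.011,0,0.06],[0.014,0.093,0],-1],
    [[0.011,0,0.06],[0.014,0.093,0],-1],
    [[0.011,0,0.06],[0.014,0.093,0],-1],
    [[0.011,0,0.06],[0.014,0.093,0],-1],
    [[0.011,0,0.06],[0.014,0.093,0],-1],
    [[0.011,0,0.06],[0.014,0.093,0],-1],
    [[0.011,0,0.06],[0.014,0.093,0],-1],
    [[0.011,0,0.06],[0.014,0.093,0],-1],
    [[0.011,0,0.06],[0.014,0.093,0],-1],
    [[0,0,0],[0,0,0],-1],
    [[0,0,0],[0,0,0],-1],
    [[0,0,0],[0,0,0],-1],
    [[0,0,0],[0,0,0],-1],
    [[0,0,0],[0,0,0],-1],
  ],
)

```text
clock: 22.47
ee_pos: [0.5459, 0.2173, 0.1231]
orientation: [0.077, 0.995, 0.003, -0.059]
force: [1.6, -5.5, -2.6]
gripper_width: 0.0125
grip_force: 50.0
```

```bash
python3 - <<'E'
from h import *
s=manip.read_state();print(s['ee_pos'],s['orientation'],s['force'],s['moment'],np.abs(s['dq']).max())
from scipy.spatial.transform import Rotation as R
m=R.from_quat(s['orientation']).as_matrix();print(m[:,2], m[:,1])
t=cam('top');p=cam('side')
a=cv2.resize(t['image'][130:230,140:370],None,fx=3,fy=3,interpolation=cv2.INTER_CUBIC)[:,:600]
b=cv2.resize(p['image'][140:290,120:320],None,fx=4,fy=4,interpolation=cv2.INTER_CUBIC)
cv2.imwrite('pics/f.png',b)
E
```

```text
[0.5458989  0.21729035 0.12309034] [ 0.07684626  0.99526205  0.00284206 -0.05949805] [ 1.58983378 -5.48771147 -2.60609889] [-1.11033395 -0.78489583  0.16067094] 0.0019947535062875233
[-0.1179955   0.01480159 -0.99290381] [ 0.15330253  0.98817315 -0.00348722]
```

View pics/f.png

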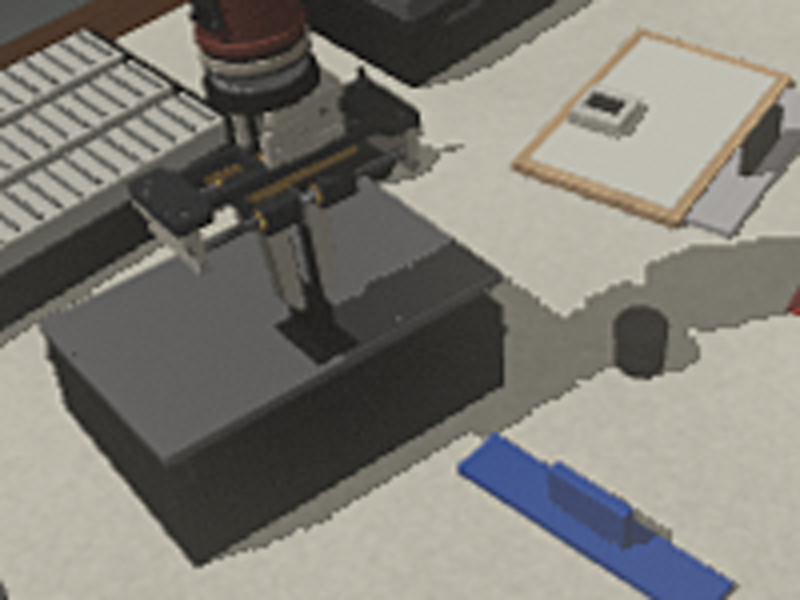

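The lid is open a little, the rule is still flush at the pad, and the canister hasn't moved. A small trim remains: up about 2 mm, and relax the side force.

Emit:
move_arm(
  targets=[
    [[0.01,-0.05,0.04],[0,0.04,0],-1],
    [[0.01,-0.05,0.05],[0,0.03,0],-1],
    [[0,0,0],[0,0,0],-1],
    [[0,0,0],[0,0,0],-1],
    [[0,0,0],[0,0,0],-1],
    [[0,0,0],[0,0,0],-1],
  ],
)

```text
clock: 23.07
ee_pos: [0.5466, 0.2172, 0.1251]
orientation: [0.076, 0.995, 0.004, -0.062]
force: [2.4, -2.0, -3.2]
gripper_width: 0.0126
grip_force: 50.0
```

```bash
python3 -c "
from rig import order
print(order.sign_off())"
```

```text
the job is handed in; nothing more can be done
None
```

The job is handed in at about 23 s: the straightedge lies flush and roughly centred along the light pad's near edge, released, and the gripper still holds the lid by its grip, steady, about 24–25 mm open at the front edge by the arm's readings.

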